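# Set the die cap of a clay extruder

## Robot

A 7-joint arm with a two-finger parallel gripper is mounted at the origin on the work surface. World frame = base frame: x ahead of the robot, y to its left, z up, the work surface at z = 0. Lengths are in m, angles in rad, forces in N, time in s.
With the tool pointing down it reaches from about 0.425 to 0.925 m from the base axis. Payload 6.8 kg.
Tool frame: the origin (TCP) lies on the front face of the gripper's body, between the roots of the fingers; the fingertips stand 73 mm ahead of it and the grasp point (between the pads) lies 54 mm ahead of it (env.nose_length is the distance from the TCP to the fingertips, in m); z points along the fingers, y is the direction in which the jaws open and shut (so a half turn about z gives the same grasp; the last joint's range is limited). The gripper opens to 85 mm and grips with 20 to 120 N. Pads are 22 mm wide; open, the fingers measure 114 mm over their backs; the gripper's body (76 mm by 85 mm) begins 54 mm behind the grasp point. The pads swing forward as they close: fully open they stand 13 mm farther back than shut.
Start: joints at [1.089, 0.477, 0.022, 1.555, -0.011, 1.109, -0.083], TCP at [0.246, -0.628, 0.304] pointing down, gripper open.
Joint ranges: [-2.96, 2.96], [-0.34, 2.1], [-1.41, 1.46], [0.24, 2.44], [-1.37, 4.51], [0.17, 1.92], [-2.96, 2.96]. Speed limits (rad/s): [2.39, 2.39, 3.14, 3.14, 3.14, 3.14, 3.14].

## Interface

Orientations are given as a unit quaternion [w, x, y, z].
In Python, from cell import env, kin, camera, calibration, job gives the robot as it stands. The module is installed in compiled form; this text tells all that it offers. Calls block until the motion is done:
- env.reach(position, orientation): joint-space move of the TCP to a pose.
- env.movel(position, velocity=0.15, rot=None, stop_force=None): straight line of the TCP; rot=None keeps the orientation; velocity is the mean speed in m/s. With stop_force (N) it stops when the force on the tool has changed by that much, and returns True; else False.
- env.goto_joints(angles): joint-space move.
- env.grip(opening, f_grip=None): finger opening in m; f_grip is the grip in N (None keeps the last); returns when the fingers have stopped.
- env.dwell(seconds).
- kin.inverse_kinematics(position, orientation): joint angles nearest the present ones, or None.
- env.get_state(): the state.
- camera(name): name is "side" or "top" or "wrist"; returns (picture, depth): 420x560x3 uint8, blue, green, red; 420x560 float32, m along the optical axis (not along the pixel's ray), 0 where there is no reading.
- calibration(name): a dict with "fx", "fy", "cx", "cy" (pixels), "rvec" (rotation vector, rad) and "tvec" (3), from world to camera coordinates, as OpenCV has them. Camera axes: x right, y down, z forward; pixel columns grow to the right and rows downward; lengths in m; the calibration is good to about 2 mm. A picture is of the moment at which its call begins: read the wrist's pose just before it. calibration takes no time and is no camera call; for the wrist camera it gives the pose at the moment of the call.
A pose or a line that the arm cannot do raises env.PlanningError and nothing moves.
- job.job_done(): hands the job in, once; it reports no verdict.
The state is a dict: "time": time; "qpos": joint angles; "joint_velocities": joint speeds; "joint_torque": joint torques, N m; "tcp_pos": TCP position; "orientation": TCP orientation; "force": force on the tool from outside, world axes, zero at the start; "torque": the same for the moment, N m; "opening": finger opening in m.
Only numpy, scipy, OpenCV 4.12 (cv2) and the standard library are available. Lean on these libraries where they do the work, as an engineer would, in place of code of your own. Each camera call takes 0.05 s, during which the arm holds its last target. There are 200 camera calls.

## Task

The hand clay extruder stands mouth-up in its bench stand with its knurled brass cap only started on the thread, and someone has parked the beech-handled reamer in the die. Take the reamer out and stand it in the free end hole of the wooden tool block, then screw the cap down until it bottoms out, back it off a quarter turn so that the die can still be lined up, and finish with the cap held there in the gripper, not let go. Leave the brush pot, the cat figure and the other two tools in the block as they are.

Things in the scene. Friction and masses are not known exactly. Their poses are not given: they have to be found in the camera images.
- extruder: Clay extruder fixed mouth-up in a bench stand; place and yaw vary. Origin on the bench under the barrel axis, z up, +x to the stand's post. Green base 130x100x14 mm, 55 mm before to 75 mm behind the axis. Steel barrel 48 mm in diameter, 60 to 180 mm above the bench, with two collars. Post 55 mm behind the axis, 22 mm square, top at 139 mm: above that only barrel, cap and reamer.
- die_top (a point): On the barrel axis, on top of the dark die plate in the barrel's mouth, 185 mm above the bench; the plate has a slot 20 x 10 mm through it and does not turn with the cap.
- cap (a joint): Turn of the cap on its right-hand thread, rad: 0 = fully home, bottomed on a hard stop; grows as unscrewed. Clockwise from above tightens (value falls). Pitch 4 mm a turn. Starts between 2.0 and 4.0. Turns evenly against about 0.12 N m of friction, stays where left; at the bottom the torque rises sharply. It never comes off: it stops at 6.0 too.
- cap_grip (a point): Where to grip the knurled brass ring cap: on its axis, 10 mm below its top and 16 mm above its lower edge; 180 mm above the bench when home, plus 0.64 mm per rad unscrewed. Cap 56 mm in diameter, 26 mm high, with a 36 mm opening in its top. The frame turns with the cap, z up, x to the white mark on the cap (at joint 0 along the extruder's +x).
- reamer: Loose reamer, beech handle, about 0.06 kg, standing upright in the die slot at the start. Origin at the shank's tip, z up along the tool. Steel shank 8 mm in diameter, 30 mm long, pointed; brass shoulder 24 mm in diameter, 5 mm thick, resting on the die; round handle 20 mm in diameter from 35 to 120 mm (its top). At the start tip 155 and top 275 mm above the bench.
- reamer_grip (a point): Where to grip the reamer: on its axis, on the plain round handle (20 mm in diameter), 85 mm above its tip and 35 mm below its top.
- rack: Wooden tool block fixed to the bench; place and yaw vary. 60 x 190 mm, 45 mm high; origin under its centre, long side along its y. Three upright holes in a row at y = -60, 0 and +60 mm, 17 mm in diameter, 36 mm deep; the end hole at +60 mm is free, the others hold tools.
- free_hole (a point): Centre of the mouth of the free hole, level with the block's top, 45 mm above the bench; z up. A tool in it stands with its shoulder on the block's top, so the reamer's tip ends 30 mm below this point.
- needle_tool: Red-handled tool of the reamer's shape and size, standing in the block's far end hole (origin at the shank's tip). To be left alone.
- burnisher: Black-handled tool of the reamer's shape and size, standing in the block's middle hole, 60 mm from the free one; origin at the shank's tip, top 135 mm above the bench. To be left alone.
- brush_pot: Mustard and green glazed pot, up to 76 mm in diameter and 90 mm high, with brushes that reach 200 mm above the bench; origin under its centre. Loose; to be left alone.
- cat_figure: Small off-white bisque cat, about 60 mm wide and 118 mm high; origin under its centre. Loose; to be left alone.

How it is judged:
By the outcome, as a careful person would: the job done as asked, in the order asked, and still so for the second after the job is handed in, while the arm keeps its last pose, push and grip.
It also fails if it takes over 72 s, if anything falls off the work surface, if the arm or the gripper's body presses on something with over 40 N, if the wrist force passes 120 N, or if a joint passes its speed limit or range.

## Working session

There is one attempt and no reset: what is moved stays moved. The work goes in short steps, each a Python script; the robot and the scene stay as the last script left them, time stands still between calls to the robot, and variables do not carry over. Pictures are saved under pics/ and viewed, about 8 in all and at most 12, crops included, and the job is handed in when it is done.

```bash
mkdir -p pics; cat > h.py <<'E'
import numpy as np, cv2
from scipy.spatial.transform import Rotation as R
from cell import env, kin, camera, calibration, job
def cloud(name):
    c=calibration(name); im,d=camera(name)
    v,u=np.mgrid[:d.shape[0],:d.shape[1]]
    P=np.stack([(u-c['cx'])/c['fx']*d,(v-c['cy'])/c['fy']*d,d],-1)
    M=R.from_rotvec(np.ravel(c['rvec'])).as_matrix()
    W=(P-np.ravel(c['tvec']))@M
    W[d==0]=np.nan
    return im,W
def down(yaw):  # tool z down, tool x at heading yaw
    q=(R.from_euler('z',yaw)*R.from_euler('x',np.pi)).as_quat()
    return [q[3],q[0],q[1],q[2]]
E
python3 - <<'E'
from h import *
s=env.get_state(); print(s['time'],s['tcp_pos'],s['orientation'],s['opening'])
for n in ('top','side'):
    im,W=cloud(n); cv2.imwrite(f'pics/{n}0.png',im); np.save(f'{n}0.npy',W); c=calibration(n); print(n,c)
E
```

```text
0.0 [ 0.24628566 -0.6279536   0.30290179] [-9.12162375e-04  9.82584365e-01  1.85814613e-01 -2.50903801e-04] 0.08529450575316855
top {'fx': 380.2885663550376, 'fy': 380.2885663550376, 'cx': 277.6149170656478, 'cy': 211.915475068263, 'rvec': array([ 2.19123375, -2.18957154,  0.06987536]), 'tvec': array([0.12661908, 0.6390449 , 1.13002149])}
side {'fx': 526.6949719398552, 'fy': 526.6949719398552, 'cx': 292.85767187642716, 'cy': 213.93981154949643, 'rvec': array([ 2.28264315, -0.16764443,  0.05977381]), 'tvec': array([-0.61236818,  0.25835245,  1.19572178])}
```

View pics/top0.png

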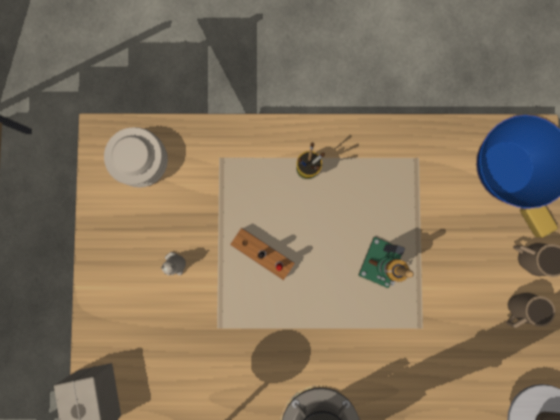

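View pics/side0.png

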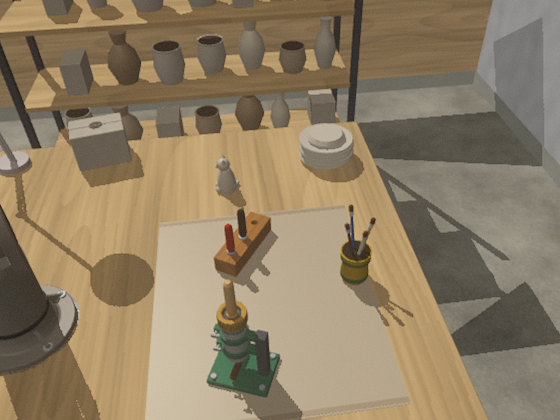

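Top view: the extruder cap is at about (398,270) with the reamer in it. The rack is at about (262,253), with its free hole at the upper-left end (243,241), the red tool at (280,266) and the black one at (262,254). The side view agrees. Now I measure from the clouds.

```bash
cat > m.py <<'E'
from h import *
T=np.load('top0.npy');S=np.load('side0.npy')
ti=cv2.imread('pics/top0.png'); si=cv2.imread('pics/side0.png')
def box(W,u0,u1,v0,v1): 
    p=W[v0:v1,u0:u1].reshape(-1,3); return p[~np.isnan(p[:,0])]
bt=box(T,340,440,225,300); bs=box(S,200,290,270,400); rt=box(T,222,305,220,290); rs=box(S,205,280,195,280)
def circ(p):
    A=np.c_[2*p[:,:2],np.ones(len(p))]; x=np.linalg.lstsq(A,(p[:,:2]**2).sum(1),rcond=None)[0]
    return x[:2],np.sqrt(x[2]+x[:2]@x[:2])
for nm,b in(('top',bt),('side',bs)):
    print(nm,'bench z',np.median(box(T if nm=='top' else S,*((300,350,180,230) if nm=='top' else (280,330,320,350)))[:,2]))
    for lo,hi in((.268,.285),(.225,.268),(.188,.2),(.165,.188),(.10,.135),(.135,.142),(.01,.018)):
        p=b[(b[:,2]>lo)&(b[:,2]<hi)]
        if len(p)>5: print(nm,lo,hi,len(p),p.mean(0).round(4),p[:,:2].min(0).round(4),p[:,:2].max(0).round(4),[np.round(k,4) for k in circ(p)])
    # base rectangle
    p=b[(b[:,2]>.009)&(b[:,2]<.019)]
    print('base rect',cv2.minAreaRect((p[:,:2]*1000).astype(np.float32)))
for nm,b in(('top',rt),('side',rs)):
    p=b[(b[:,2]>.036)&(b[:,2]<.052)]
    print(nm,'rack',len(p),np.median(p[:,2]),cv2.minAreaRect((p[:,:2]*1000).astype(np.float32)))
    p=b[(b[:,2]>.08)]; print('tools');
    q=p.astype(np.float32); 
    _,l,c=cv2.kmeans(q[:,:2].copy(),2,None,(3,50,1e-5),5,cv2.KMEANS_PP_CENTERS); print(c, p[:,2].max(),[ (l==i).sum() for i in (0,1)])
t=cv2.resize(ti[220:300,225:425],None,fx=4,fy=4,interpolation=cv2.INTER_CUBIC)
s=cv2.resize(si[200:280,200:290],None,fx=3,fy=3,interpolation=cv2.INTER_CUBIC)
s2=cv2.resize(si[275:395,200:290],None,fx=2,fy=2,interpolation=cv2.INTER_CUBIC)
o=np.zeros((570,800,3),np.uint8);o[:320]=t;o[325:325+240,:270]=s;o[325:565,280:460]=s2;cv2.imwrite('pics/c0.png',o)
E
python3 m.py
```

```text
top bench z 0.0015262104291126908
top 0.268 0.285 49 [ 0.4811 -0.1798  0.2733] [ 0.4734 -0.1897] [ 0.4894 -0.1712] [array([ 0.481 , -0.1803]), np.float64(0.0064)]
top 0.225 0.268 56 [ 0.4822 -0.1742  0.2474] [ 0.4709 -0.1836] [ 0.49   -0.1704] [array([ 0.4806, -0.1806]), np.float64(0.0092)]
top 0.188 0.2 204 [ 0.4813 -0.1763  0.1914] [ 0.4524 -0.2075] [ 0.5056 -0.1513] [array([ 0.48  , -0.1804]), np.float64(0.0224)]
top 0.165 0.188 128 [ 0.4819 -0.1702  0.1827] [ 0.451  -0.1991] [ 0.5078 -0.1514] [array([ 0.4814, -0.1741]), np.float64(0.0201)]
top 0.1 0.135 115 [ 0.4922 -0.1766  0.127 ] [ 0.435  -0.2097] [ 0.5444 -0.152 ] [array([ 0.4844, -0.1961]), np.float64(0.0432)]
top 0.135 0.142 169 [ 0.5027 -0.1833  0.1376] [ 0.4381 -0.2136] [ 0.5424 -0.1533] [array([ 0.4832, -0.2014]), np.float64(0.0445)]
top 0.01 0.018 663 [ 0.4916 -0.164   0.0141] [ 0.4135 -0.2456] [ 0.5665 -0.1154] [array([ 0.4869, -0.181 ]), np.float64(0.0489)]
base rect ((463.4089660644531, -237.02828979492188), (222.1961669921875, 130.6505584716797), 64.54491424560547)
side bench z 0.0038886513606523486
side 0.268 0.285
[... 785 characters left out ...]
 0.485  -0.1943  0.0155] [ 0.4021 -0.2557] [0.6094 0.1011] [array([ 0.5053, -0.0893]), np.float64(0.1249)]
base rect ((495.15081787109375, -79.8763427734375), (345.2571105957031, 201.94296264648438), 81.72234344482422)
top rack 1199 0.04529046253350175 ((515.9042358398438, 174.23175048828125), (190.11082458496094, 59.927734375), 56.68435287475586)
tools
[[0.51668566 0.17322038]
 [0.48436335 0.12355635]] 0.1389823962201173 [np.int64(47), np.int64(47)]
side rack 1119 0.047777777776062354 ((513.5164184570312, 174.5133056640625), (197.26844787597656, 64.72496032714844), 57.105228424072266)
tools
[[0.5141101  0.16878673]
 [0.48111564 0.11328222]] 0.27929484979175756 [np.int64(156), np.int64(171)]
```

View pics/c0.png

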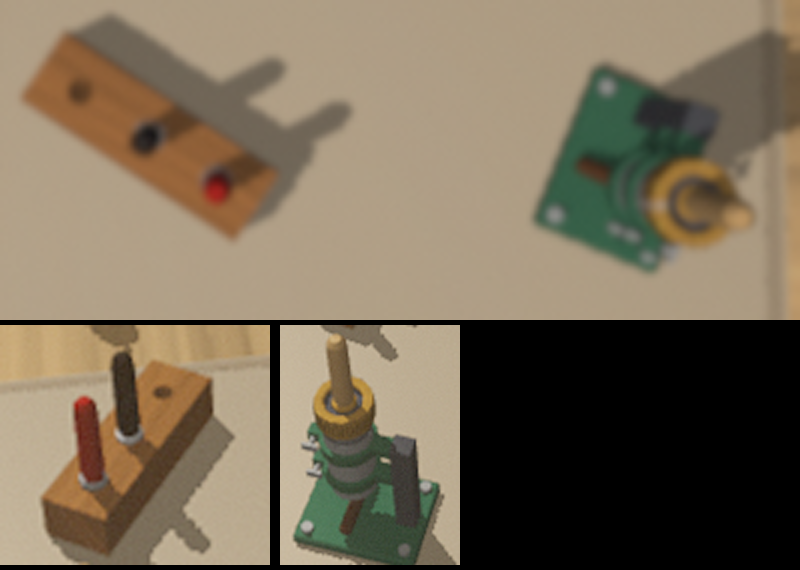

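```bash
cat > a.py <<'E'
from h import *
s=env.get_state()
p=np.array(s['tcp_pos'])
env.movel([p[0],p[1],0.42],velocity=0.25)
A=np.array([.480,-.1812]); H=np.array([.5155,.1743])+.06*np.array([np.cos(np.radians(56.9)),np.sin(np.radians(56.9))])
print('hole',H)
for nm,xy,z in(('cap',A,.230),('ream',A,.294),('up',A,.42),('hole',H,.154),('holeup',H,.36)):
    for yd in range(-180,180,30):
        q=kin.inverse_kinematics([*xy,z],down(np.radians(yd)))
        print(nm,yd,None if q is None else np.round(q,2))
    if nm=='cap': print()
env.reach([*A,.40],down(np.radians(30)))
print(env.get_state()['time'])
c=calibration('wrist'); M=R.from_rotvec(np.ravel(c['rvec'])).as_matrix(); print('campos',-M.T@np.ravel(c['tvec']),'axis',M[2])
im,W=cloud('wrist'); cv2.imwrite('pics/w1.png',im); np.save('w1.npy',W); print(env.get_state()['tcp_pos'])
E
python3 a.py
```

```text
hole [0.54826612 0.22456312]
cap -180 [ 0.76  0.37 -0.62  1.98  0.28  0.88  1.56]
cap -150 [ 1.14  0.58 -1.18  1.96  0.63  1.04  1.77]
cap -120 [ 1.14  0.58 -1.18  1.96  0.63  1.04  2.3 ]
cap -90 [ 0.23  0.3   0.02  2.01 -0.01  0.83 -2.9 ]
cap -60 [ 0.3   0.3  -0.07  2.01  0.03  0.83 -2.41]
cap -30 [ 0.36  0.31 -0.15  2.    0.06  0.83 -1.91]
cap 0 [ 0.44  0.31 -0.24  2.    0.1   0.84 -1.42]
cap 30 [ 0.49  0.32 -0.3   1.99  0.13  0.84 -0.93]
cap 60 [ 0.55  0.33 -0.37  1.99  0.15  0.85 -0.43]
cap 90 [ 0.6   0.34 -0.43  1.99  0.18  0.86  0.07]
cap 120 [ 0.65  0.35 -0.5   1.98  0.21  0.86  0.56]
cap 150 [ 0.69  0.35 -0.54  1.98  0.24  0.87  1.07]

ream -180 [ 0.77  0.28 -0.63  1.92  0.2   1.    1.63]
ream -150 [ 1.17  0.46 -1.17  1.89  0.48  1.11  1.9 ]
ream -120 [ 1.17  0.46 -1.17  1.89  0.48  1.11  2.43]
ream -90 [ 0.26  0.22 -0.03  1.95  0.01  0.97 -2.91]
ream -60 [ 0.33  0.23 -0.1   1.94  0.03  0.97 -2.41]
ream -30 [ 0.39  0.23 -0.17  1.94  0.05  0.98 -1.9 ]
ream 0 [ 0.46  0.24 -0.25  1.94  0.07  0.98 -1.4 ]
ream 30 [ 0.51  0.24 -0.31  1.93  0.09  0.98 -0.89]
ream 60 [ 0.56  0.25 -0.
[... 1518 characters left out ...]
1.64  0.52  1.31  1.16]
holeup -120 [ 0.34  0.55 -1.18  1.64  0.52  1.31  1.69]
holeup -90 [ 0.34  0.55 -1.18  1.64  0.52  1.31  2.21]
holeup -60 [-1.35  0.59  1.28  1.74 -0.59  1.27 -2.54]
holeup -30 [ 0.18  0.43 -0.9   1.65  0.35  1.24 -2.89]
holeup 0 [ 0.17  0.42 -0.88  1.65  0.34  1.23 -2.36]
holeup 30 [ 0.22  0.45 -0.97  1.65  0.39  1.25 -1.87]
holeup 60 [ 0.26  0.48 -1.03  1.64  0.43  1.27 -1.38]
holeup 90 [ 0.27  0.49 -1.05  1.64  0.44  1.27 -0.86]
holeup 120 [ 0.28  0.49 -1.06  1.64  0.44  1.27 -0.34]
holeup 150 [ 0.28  0.49 -1.07  1.64  0.45  1.28  0.17]
2.55
campos [ 0.55078553 -0.14213596  0.47019203] axis [-0.27823664 -0.16098506 -0.94692565]
[ 0.47983051 -0.18257285  0.3999413 ]
```

View pics/w1.png

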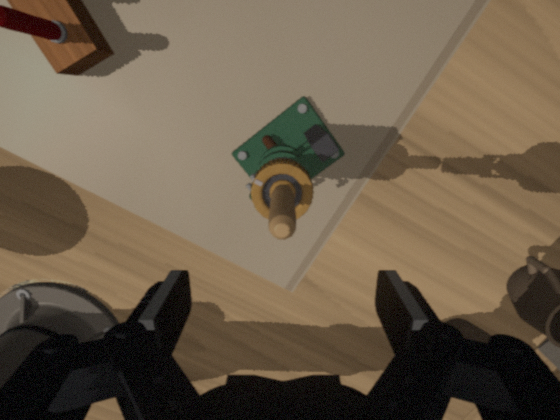

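The wrist view shows the cap at (282,190) and the reamer top at (282,228), midway between the fingers. Next I refine the axis from this cloud.

```bash
cat > b.py <<'E'
from h import *
from scipy.optimize import least_squares
W=np.load('w1.npy'); b=W[90:260,220:350].reshape(-1,3); b=b[~np.isnan(b[:,0])]
print('bench',np.nanmedian(W[60:90,200:240,2]))
for lo,hi,r in((.21,.265,.010),(.268,.29,None),(.189,.203,None)):
    p=b[(b[:,2]>lo)&(b[:,2]<hi)]; print(lo,len(p),p.mean(0).round(4),p[:,:2].min(0).round(4),p[:,:2].max(0).round(4))
    if r:
        f=least_squares(lambda x:np.hypot(*(p[:,:2]-x).T)-r,[.48,-.181],loss='soft_l1',f_scale=.001); print('axis',f.x,np.std(f.fun))
p=b[(b[:,2]>.185)&(b[:,2]<.203)]; z=p[:,2]; print('cap top z hist',np.histogram(z,bins=np.arange(.185,.204,.001)))
p=p[z>.191]; f=cv2.minEnclosingCircle((p[:,:2]*1000).astype(np.float32)); print('cap circle',f)
im=cv2.imread('pics/w1.png'); cv2.imwrite('pics/w1c.png',cv2.resize(im[90:250,200:360],None,fx=3.5,fy=3.5,interpolation=cv2.INTER_CUBIC))
E
python3 b.py
```

```text
bench 0.0014451105609741754
0.21 570 [ 0.4858 -0.1787  0.2409] [ 0.4757 -0.1896] [ 0.4892 -0.1726]
axis [ 0.47879119 -0.18269818] 0.00024151698097702796
0.268 558 [ 0.4807 -0.1816  0.2734] [ 0.47   -0.1912] [ 0.4881 -0.1731]
0.189 1554 [ 0.4836 -0.1794  0.1914] [ 0.4509 -0.2102] [ 0.5066 -0.1532]
cap top z hist (array([257, 106,  25,  32, 126, 399, 726, 256,  21,   1,   3,   2,   4,
         4,   1,   2,   1,   8]), array([0.185, 0.186, 0.187, 0.188, 0.189, 0.19 , 0.191, 0.192, 0.193,
       0.194, 0.195, 0.196, 0.197, 0.198, 0.199, 0.2  , 0.201, 0.202,
       0.203]))
cap circle ((478.4554443359375, -182.08314514160156), 28.148921966552734)
```

View pics/w1c.png

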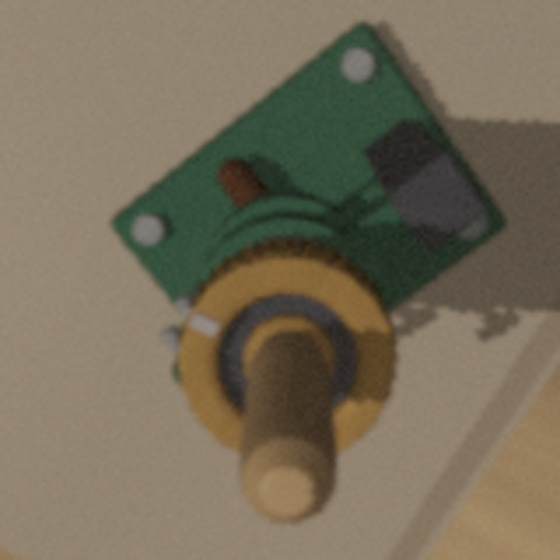

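```bash
cat > c.py <<'E'
from h import *
A=np.array([.4792,-.1820])
W=np.load('w1.npy'); im=cv2.imread('pics/w1.png').astype(int)
m=W[179:188,253:265]; c=im[179:188,253:265]; sat=c.max(-1)-c.min(-1); k=sat<60
mk=m[k&(m[...,2]>.185)]; mk=np.nanmean(mk,0); print('mark',mk,'n',k.sum())
sub=W[90:260,220:350]; ci=im[90:260,220:350]
z=sub[...,2]; pt=sub[(z>.134)&(z<.143)&(ci.max(-1)<90)&(ci.max(-1)-ci.min(-1)<25)]; pc=np.median(pt,0); print('post',len(pt),pc, np.hypot(*(pc[:2]-A)))
g=sub[(z>.008)&(z<.02)&(ci[...,1]>ci[...,2]+15)]; r=cv2.minAreaRect((g[:,:2]*1000).astype(np.float32)); print('base',r)
ey=np.arctan2(*(pc[:2]-A)[::-1]); my=np.arctan2(*(mk[:2]-A)[::-1]); print('ext yaw',ey,'mark yaw',my,'cap',(my-ey)%(2*np.pi))
y=np.radians(57)
env.reach([*A,.40],down(y))
env.movel([*A,.294],velocity=.2,stop_force=15)
env.grip(.012,f_grip=40)
s=env.get_state(); print(s['time'],s['tcp_pos'],s['opening'],s['force'])
env.movel([*A,.37],velocity=.2)
s=env.get_state(); print(s['time'],s['tcp_pos'],s['opening'],s['force'])
H=np.array([.5483,.2246])
env.movel([.525,.19,.37],velocity=.3)   # short of the hole, to see it with the wrist camera
print(env.get_state()['time'])
im,W=cloud('wrist'); cv2.imwrite('pics/w2.png',im); np.save('w2.npy',W)
im,W=cloud('side'); cv2.imwrite('pics/s2.png',im); np.save('s2.npy',W)
E
python3 c.py
```

```text
mark [ 0.47757083 -0.16000546  0.19121062] n 71
post 895 [ 0.51999428 -0.19831202  0.13792551] 0.04393467412941532
base ((488.6401672363281, -185.64474487304688), (95.68133544921875, 126.2608413696289), 67.15089416503906)
ext yaw -0.3803860555685244 mark yaw 1.644732734625473 cap 2.0251187901939973
4.425 [ 0.47936993 -0.18208376  0.2944186 ] 0.019223877291680097 [-0.89524016 -0.779187    3.41759592]
4.9583 [ 0.4788804  -0.18195613  0.36944262] 0.0190704268449626 [ 0.20153431 -0.54651481 -1.85086018]
6.3583
```

View pics/w2.png

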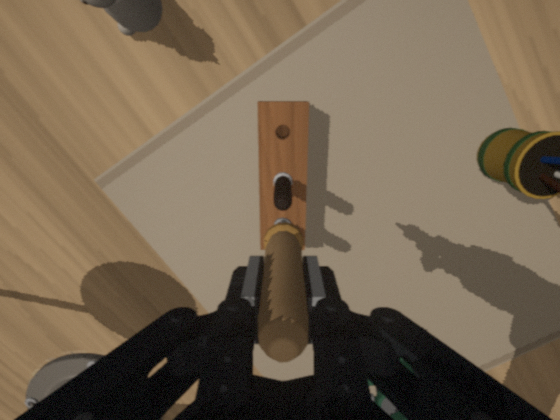

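The wrist view shows the reamer held, with its shoulder at about (284,230), the free hole at (282,131) and the burnisher at (283,190). Next I measure the hole and the tool offset.

```bash
cat > d.py <<'E'
from h import *
from scipy.optimize import least_squares
s=env.get_state(); tcp=np.array(s['tcp_pos'])
c=calibration('wrist'); M=R.from_rotvec(np.ravel(c['rvec'])).as_matrix(); o=-M.T@np.ravel(c['tvec'])
im=cv2.imread('pics/w2.png'); W=np.load('w2.npy')
def ray(u,v,z):
    d=M.T@np.array([(u-c['cx'])/c['fx'],(v-c['cy'])/c['fy'],1]); return o+d*(z-o[2])/d[2]
g=cv2.cvtColor(im,6)[115:147,266:300]; w=np.clip(95-g.astype(float),0,None); print(g.min(),np.median(g),(w>0).sum())
# hole: edge contour
_,th=cv2.threshold(g,0,255,cv2.THRESH_BINARY_INV+cv2.THRESH_OTSU); cs,_=cv2.findContours(th,0,1); k=max(cs,key=cv2.contourArea)
e=cv2.fitEllipse(k); print('ell',e); print('hole',ray(266+e[0][0],115+e[0][1],.045))
b=W[95:250,255:315].reshape(-1,3); p=b[(b[:,2]>.040)&(b[:,2]<.05)]; print('rack',np.median(p[:,2]),cv2.minAreaRect((p[:,:2]*1000).astype(np.float32)))
# held reamer handle
b=W[225:350,255:320].reshape(-1,3); b=b[(b[:,2]>.2)]; print('reamer z',b[:,2].min(),b[:,2].max(),tcp)
p=b[(b[:,2]>.262)&(b[:,2]<.30)&(np.hypot(*(b[:,:2]-tcp[:2]).T)<.02)]
f=least_squares(lambda x:np.hypot(*(p[:,:2]-x[:2]-np.outer(p[:,2]-.28,x[2:])).T)-.010,[*tcp[:2],0,0],loss='soft_l1',f_scale=.001); print('axis at .28',len(p),f.x,'tip xy',f.x[:2]+f.x[2:]*(.231-.28),'rel tcp',f.x[:2]-tcp[:2],np.std(f.fun))
q=b[(np.hypot(*(b[:,:2]-tcp[:2]).T)<.02)]; print('lowest shoulder z',np.percentile(q[:,2],[0,1,3]), 'top',q[:,2].max())
E
python3 d.py
```

```text
38 96.0 413
ell ((16.284828186035156, 16.808412551879883), (13.914791107177734, 14.681473731994629), 42.55530548095703)
hole [0.54744245 0.22305481 0.045     ]
rack 0.045315448641272016 ((513.787109375, 172.60858154296875), (189.06971740722656, 60.03997802734375), 56.494895935058594)
reamer z 0.26011772285964035 0.3686150617071798 [0.52520904 0.18829401 0.36988104]
axis at .28 1246 [ 0.52445719  0.18780389 -0.01290334 -0.01279059] tip xy [0.52508945 0.18843063] rel tcp [-0.00075185 -0.00049012] 0.0006322117839701036
lowest shoulder z [0.26011772 0.2641041  0.26539368] top 0.3686150617071798
```

View pics/s2.png

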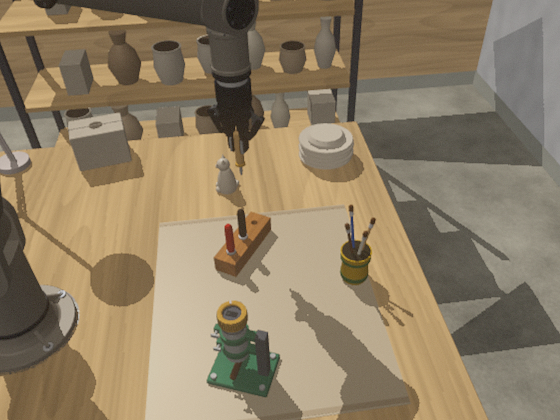

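The side view shows the reamer clear of the extruder and hanging in the gripper near the block. Nothing else has moved. Inserting now.

```bash
cat >> h.py <<'E'
def line(xyz,v=.2,rot=None,stop=None,n=1):
    """movel, then re-command by the remaining offset"""
    xyz=np.array(xyz,float); hit=env.movel(xyz,velocity=v,rot=rot,stop_force=stop); c=xyz.copy()
    for _ in range(n):
        if hit: break
        e=xyz-np.array(env.get_state()['tcp_pos'])
        if np.linalg.norm(e)<.0006: break
        c=c+e; hit=env.movel(c,velocity=.05,stop_force=stop)
    s=env.get_state(); print('t',round(s['time'],2),'tcp',np.round(s['tcp_pos'],4),'F',np.round(s['force'],1),'op',round(s['opening'],4),'hit',hit)
    return c
E
cat > e.py <<'E'
from h import *
T=np.array([.5476,.2233])
c=line([*T,.30],.2,n=2)
off=c[:2]-T
c=line([*(T+off),.20],.2,n=0)
e=T-np.array(env.get_state()['tcp_pos'])[:2]; off=off+e
line([*(T+off),.155],.06,stop=10,n=0)
E
python3 e.py
```

```text
t 7.01 tcp [0.5477 0.2229 0.3003] F [-0.8 -0.1 -0.3] op 0.0188 hit False
t 7.66 tcp [0.5484 0.2236 0.2016] F [ 0.4  0.  -0.2] op 0.0193 hit False
t 8.41 tcp [0.5461 0.2227 0.1544] F [-0.9  0.   5.1] op 0.0191 hit True
```

```bash
cat > f.py <<'E'
from h import *
env.grip(.05); p=np.array(env.get_state()['tcp_pos'])
line([p[0],p[1],.30],.25,n=0)
im,W=cloud('side'); cv2.imwrite('pics/s3.png',cv2.resize(im[180:400,180:400],None,fx=2.5,fy=2.5)); np.save('s3.npy',W)
b=W[195:285,205:290].reshape(-1,3); b=b[(b[:,2]>.09)&(b[:,2]<.145)]
for y0 in (.09,.145,.20): 
    q=b[(b[:,1]>y0)&(b[:,1]<y0+.05)]; print(len(q),q.mean(0).round(4) if len(q) else '',q[:,2].max() if len(q) else '')
E
python3 f.py
```

```text
t 9.54 tcp [0.5451 0.2217 0.2988] F [-1.  -0.3  0.1] op 0.0501 hit False
145 [0.4812 0.1188 0.1172] 0.14056410134054784
135 [0.5139 0.1686 0.117 ] 0.14129159706735453
127 [0.5451 0.2176 0.1174] 0.14127675732235043
```

View pics/s3.png

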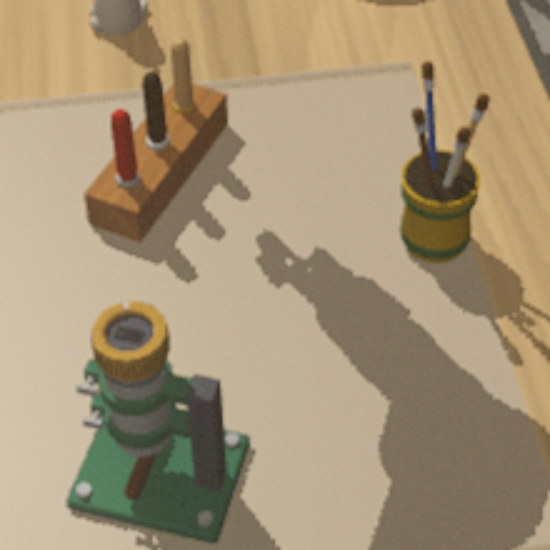

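The reamer stands in the free hole, with its top level with the other two tools at 0.141. The cap is clear. Now I grip the cap and make a first trial turn, logging torque.

```bash
cat > g.py <<'E'
from h import *
A=np.array([.4790,-.1820])
env.grip(.085)
y0=np.radians(100)
env.reach([*A,.30],down(y0))
c=line([*A,.29],.1,n=2); off=c[:2]-A
im,W=cloud('wrist'); cv2.imwrite('pics/w4.png',im); np.save('w4.npy',W)
cal=calibration('wrist'); np.save('w4cal.npy',np.r_[cal['fx'],cal['fy'],cal['cx'],cal['cy'],np.ravel(cal['rvec']),np.ravel(cal['tvec'])])
c=line([*(A+off),.2318],.12,stop=12,n=1)
f0=np.r_[env.get_state()['force'],env.get_state()['torque']]
env.grip(.05,f_grip=80)
s=env.get_state(); print('grip',s['time'],s['tcp_pos'],s['opening'],np.round(f0,2),np.round(s['force'],1),np.round(s['torque'],3),np.round(s['qpos'],3))
np.save('q0.npy',s['qpos'])
E
python3 g.py
cat > v.py <<'E'
from h import *
k=np.load('w4cal.npy'); M=R.from_rotvec(k[4:7]).as_matrix(); o=-M.T@k[7:]
im=cv2.imread('pics/w4.png')
P=lambda X:((M@np.array(X)+k[7:])) 
x=P([.479,-.182,.1913]); u,v=int(x[0]/x[2]*k[0]+k[2]),int(x[1]/x[2]*k[1]+k[3]); print(u,v)
u0,v0=max(u-90,0),max(v-110,0)
cv2.imwrite('pics/w4c.png',cv2.resize(im[v0:v0+160,u0:u0+180],None,fx=3.3,fy=3.3,interpolation=2)); print(u0,v0)
E
python3 v.py
```

```text
t 12.3 tcp [ 0.4787 -0.182   0.2897] F [-0.6  0.1  0.3] op 0.085 hit False
t 12.98 tcp [ 0.4791 -0.182   0.2322] F [ 0.1 -0.3 -0.9] op 0.0849 hit False
grip 13.3833 [ 0.47949984 -0.18209879  0.23329461] 0.05416436007984086 [ 0.11 -0.29 -0.9   0.02 -0.06  0.03] [-1.7  0.5  7.2] [0.208 0.343 0.012] [ 0.699  0.348 -0.55   1.98   0.236  0.873  0.198]
284 247
194 137
```

View pics/w4c.png

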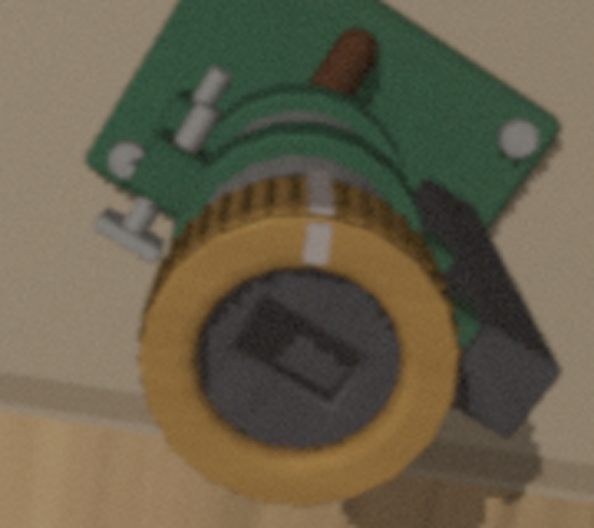

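The cap is gripped with the mark at crop (318,243), i.e. pixel (290,211), and the die slot is clear. Next is a trial turn.

```bash
cat > t.py <<'E'
from h import *
import sys
k=np.load('w4cal.npy'); M=R.from_rotvec(k[4:7]).as_matrix(); o=-M.T@k[7:]
def ray(cu,cv_,z):
    d=M.T@np.array([(194+cu/3.3-k[2])/k[0],(137+cv_/3.3-k[3])/k[1],1]); return (o+d*(z-o[2])/d[2])[:2]
mk=ray(318,243,.1913); pts=[ray(*p,.1913) for p in((140,355),(458,355),(299,213),(299,505))]; C=np.mean(pts,0)
b1=ray(128,160,.016); b2=ray(520,138,.016); bv=b2-b1; pp=ray(510,395,.139)
ey2=np.arctan2(*(pp-C)[::-1]); print('centre',C,'diam',np.ptp(np.array(pts),0),'bolts',b1,b2,np.hypot(*bv),'bolt dir',np.arctan2(bv[1],bv[0]),'post yaw',ey2)
my=np.arctan2(*(mk-C)[::-1]); print('mark yaw',my,np.hypot(*(mk-C)),'cap using post',my-ey2)
q0=np.load('q0.npy')
qc=q0.copy()
p=np.array(env.get_state()['tcp_pos']); yaw=np.radians(100)
qa=np.array(kin.inverse_kinematics([.479,-.182,.2318],down(yaw))); qb=np.array(kin.inverse_kinematics([.479,-.182,.2318-.0013],down(yaw)))
print(np.round(qb-qa,4)); np.save('qd.npy',qb-qa); np.save('qa.npy',qa)
def turn(a,c):  # a: tightened angle so far
    q=q0+(qb-qa)*a/2.03; q[6]=q0[6]-a; env.goto_joints(q); s=env.get_state()
    print('a',round(a,3),'t',round(s['time'],2),'q7',round(q0[6]-s['qpos'][6],3),'F',np.round(s['force'],1),'T',np.round(s['torque'],3),'jt7',round(s['joint_torque'][6],3),np.round(s['tcp_pos'],4))
for a in(.1,.3,.6): turn(a,0)
E
python3 t.py
```

```text
centre [ 0.47871072 -0.18146424] diam [0.05437165 0.05520207] bolts [ 0.4257077  -0.20222912] [ 0.55226169 -0.17241186] 0.1300191595973275 bolt dir 0.23138899110958322 post yaw -0.4338497734056874
mark yaw 1.600811868396027 0.02191748997201761 cap using post 2.0346616418017147
[-0.0007  0.0018  0.0006  0.0011  0.0015 -0.0026 -0.0013]
a 0.1 t 13.63 q7 0.098 F [-0.4 -0.1 -0.7] T [ 0.042  0.003 -0.143] jt7 -0.235 [ 0.4794 -0.1821  0.2334]
a 0.3 t 13.94 q7 0.294 F [-2.5  0.   0.3] T [ 0.078  0.209 -0.104] jt7 -0.263 [ 0.4794 -0.1821  0.2332]
a 0.6 t 14.33 q7 0.594 F [-2.9  1.4  2.9] T [ 0.136  0.54  -0.085] jt7 -0.131 [ 0.4793 -0.1821  0.233 ]
```

Torque is about 0.12 N m, as expected for thread friction. I keep turning, with fine steps near the expected bottom at about 2.03.

```bash
cat > t2.py <<'E'
from h import *
q0=np.load('q0.npy'); qd=np.load('qd.npy')
def turn(a):
    q=q0+qd*a/2.03; q[6]=q0[6]-a; env.goto_joints(q); s=env.get_state()
    print('a',round(a,3),'t',round(s['time'],2),'q7',round(q0[6]-s['qpos'][6],3),'F',np.round(s['force'],1),'T',np.round(s['torque'],3),'jt7',round(s['joint_torque'][6],3),np.round(s['tcp_pos'],4))
    return s['torque'][2]
if __name__=='__main__':
    for a in [1.1,1.5,1.75]:
        if abs(turn(a))>.5: break
    else:
        while a<2.4:
            a+=.03
            if abs(turn(a))>.45: break
E
python3 t2.py
```

```text
a 1.1 t 14.88 q7 1.094 F [-5.1  2.5  4.9] T [ 0.288  1.029 -0.125] jt7 0.039 [ 0.4791 -0.182   0.2327]
a 1.5 t 15.35 q7 1.494 F [-4.8  3.2  6. ] T [ 0.259  1.127 -0.084] jt7 0.002 [ 0.479  -0.1818  0.2324]
a 1.75 t 15.7 q7 1.744 F [-5.6  2.2  5.4] T [ 0.317  1.146 -0.115] jt7 -0.075 [ 0.479  -0.1817  0.2323]
a 1.78 t 15.95 q7 1.774 F [-5.8  2.3  6.4] T [ 0.349  1.201 -0.126] jt7 0.067 [ 0.479  -0.1817  0.2323]
a 1.81 t 16.2 q7 1.804 F [-5.2  2.2  5.4] T [ 0.413  1.235 -0.157] jt7 0.067 [ 0.479  -0.1817  0.2322]
a 1.84 t 16.45 q7 1.834 F [-5.1  2.9  6.8] T [ 0.406  1.212 -0.163] jt7 0.067 [ 0.479  -0.1816  0.2322]
a 1.87 t 16.7 q7 1.864 F [-4.9  3.2  5.9] T [ 0.345  1.178 -0.189] jt7 0.067 [ 0.479  -0.1816  0.2322]
a 1.9 t 16.95 q7 1.894 F [-5.4  2.7  7.5] T [ 0.397  1.221 -0.113] jt7 0.067 [ 0.479  -0.1816  0.2322]
a 1.93 t 17.2 q7 1.924 F [-5.7  2.5  5.8] T [ 0.429  1.241 -0.169] jt7 0.067 [ 0.479  -0.1816  0.2321]
a 1.96 t 17.45 q7 1.954 F [-5.5  2.7  6.2] T [ 0.411  1.273 -0.113] jt7 0.067 [ 0.479  -0.1816  0.2321]
a 1.99 t 17.7 q7 1.984 F [-5.2  3.7  6.2] T [ 0.362  1.155 -0.118] jt7 0.067 [ 0.479  -0.1816  0.2321]
a 2.02 t 17.95 q7 2.014 F [-5.6  3.1  6.2] T [ 0.429  1.17  -0.068] jt7 0.015 [ 0.479  -0.1815  0.2321]
a 2.05 t 18.2 q7 2.04 F [-6.2  0.9  5.9] T [0.202 1.337 2.079] jt7 -2.07 [ 0.4791 -0.1814  0.2321]
```

A sharp rise to 2.1 N m at 2.04 rad means the cap has bottomed. That agrees with 2.03 rad from the mark. Now I back off a quarter turn.

```bash
cat > u.py <<'E'
from t2 import *
for a in (2.01,1.2,.457): turn(a)
cal=calibration('wrist'); im,W=cloud('wrist'); cv2.imwrite('pics/w5.png',im); np.save('w5.npy',W)
np.save('w5cal.npy',np.r_[cal['fx'],cal['fy'],cal['cx'],cal['cy'],np.ravel(cal['rvec']),np.ravel(cal['tvec'])])
cv2.imwrite('pics/w5c.png',cv2.resize(im[137:317,174:384],None,fx=3.3,fy=3.3,interpolation=2))
E
python3 u.py
```

```text
a 2.01 t 18.45 q7 2.003 F [-5.6  2.   6.1] T [0.374 1.275 0.112] jt7 -0.025 [ 0.479  -0.1816  0.2321]
a 1.2 t 19.24 q7 1.193 F [-4.5  1.4  5.4] T [0.16  1.061 0.095] jt7 -0.078 [ 0.4791 -0.1819  0.2326]
a 0.457 t 19.98 q7 0.456 F [-5.2  1.2  5.3] T [0.217 0.975 0.075] jt7 0.017 [ 0.4793 -0.1821  0.2331]
```

View pics/w5c.png

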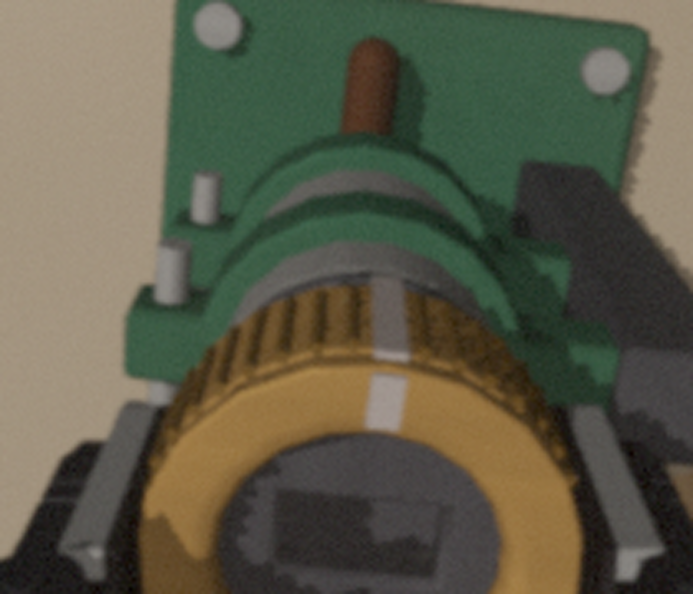

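The mark is at crop (387,402), nearly square to the slot and to the bolt line (218,25)–(605,71), and both pads are on the cap. Now I put numbers on that.

```bash
python3 - <<'E'
import numpy as np
from scipy.spatial.transform import Rotation as R
k=np.load('w5cal.npy'); M=R.from_rotvec(k[4:7]).as_matrix(); o=-M.T@k[7:]
def ray(cu,cv,z):
    d=M.T@np.array([(174+cu/3.3-k[2])/k[0],(137+cv/3.3-k[3])/k[1],1]); return (o+d*(z-o[2])/d[2])[:2]
an=lambda v:np.arctan2(v[1],v[0])
mk=ray(387,402,.191); m1=ray(390,376,.191); m2=ray(383,429,.191)
ex=an(ray(605,71,.0165)-ray(218,25,.0165))
sl=an(ray(447,506,.185)-ray(276,489,.185)); sl2=an(ray(436,578,.185)-ray(272,561,.185))
ol,orr=ray(145,520,.191),ray(582,520,.191)
print('ext yaw bolts',ex,'slot',sl,sl2,'mark dir',an(m1-m2), 'width',np.hypot(*(orr-ol)))
for C in([.479,-.182],[.4787,-.1815],[.4785,-.1822]): print('mark yaw',an(mk-C),'r',np.hypot(*(mk-C)),'cap',an(mk-C)-ex)
E
```

```text
ext yaw bolts -0.40007272142436556 slot -0.397904123533994 -0.40607965116027933 mark dir 1.1796772841587422 width 0.05343181529157224
mark yaw 1.1474237193543968 r 0.022335505296356823 cap 1.5474964407787624
mark yaw 1.1256604198377036 r 0.022008114084098376 cap 1.5257331412620692
mark yaw 1.1309800855488594 r 0.022726338265749116 cap 1.531052806973225
```

```bash
python3 - <<'E'
from h import *
s=env.get_state(); print(s['time'],s['opening'],np.round(s['force'],1),np.round(s['torque'],2))
job.job_done()
E
```

```text
20.0333 0.05436155584013884 [-4.6  0.5  5.7] [0.18 0.98 0.13]
the job is handed in; nothing more can be done
```

The job is done and handed in at 20.0 s of robot time, with the cap still held in the gripper (80 N grip setting).

- **Reamer:** it stands in the free end hole. Its top measured level with the other two tools, at 0.141 m for all three.
- **Cap:** I screwed it down 2.03 rad until it bottomed, where the torque jumped from about 0.1 to 2.1 N m. The white mark had put the starting angle at 2.03 rad, which agrees. I then backed it off 1.57 rad, and thread friction was normal again.
- **Last check:** the wrist picture puts the cap at 1.53–1.55 rad from its mark position and about 1.58 rad from the mark's own direction. The target is 1.571, and the spread is within what I could measure.
- **Readings at hand-in:** the wrist showed a steady 7 N and 1 N m.
- **Brush pot, cat figure and other two tools:** the arm never went near the pot or the cat. The picture taken after placing the reamer showed nothing disturbed. I did not measure these again afterwards.

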